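Clamp a turned ring with a break-over torque wrench

ROBOT

A 7-joint arm with a two-finger parallel gripper is mounted at the origin on the work surface. World frame = base frame: x ahead of the robot, y to its left, z up, the work surface at z = 0. Lengths are in m, angles in rad, forces in N, time in s.
With the tool pointing down it reaches from about 0.4 to 0.875 m from the base axis. Payload 6.5 kg.
Tool frame: the origin (TCP) lies on the centre line of the jaws, within the pads' length; the fingertips stand 11 mm ahead of it and the grasp point (between the pads) lies 8 mm behind it; z points along the fingers, x is the direction in which the jaws open and shut, and the axes are right-handed (so a half turn about z gives the same grasp; the last joint's range is limited). The gripper opens to 88 mm and grips with 3 to 60 N. Pads are 18 mm wide; open, the fingers measure 123 mm over their backs; the gripper's body (75 mm by 187 mm) begins 45 mm behind the grasp point.
Start: joints at [-1.169, 0.536, -0.004, 1.538, 0.003, 1.067, -0.071], TCP at [0.293, 0.58, 0.25] pointing down, gripper open.
Joint ranges: [-2.7, 2.7], [-0.37, 2.16], [-1.27, 1.26], [0.24, 2.4], [-1.31, 4.45], [0.19, 1.91], [-2.76, 2.76]. Speed limits (rad/s): [2.39, 2.39, 3.14, 3.14, 3.14, 3.14, 3.14].

INTERFACE

Orientations are given as a unit quaternion [x, y, z, w].
In Python, from station import manip gives the robot as it stands. The module is installed in compiled form; this text tells all that it offers.
- The arm moves only by the shell command python3 -m crank 'ROWS'. ROWS is JSON, one flat list of numbers, 7 for each row, row after row: the turn, a rotation vector about the world's x, y, z in degrees, then the shift along the world's x, y, z in mm, then the closure in counts, from 0 (fully open) to 255 (shut). In form: [rx, ry, rz, dx, dy, dz, jaw, rx, ry, rz, dx, dy, dz, jaw, ...]. A call has 1 to 20 rows; each row shifts and turns the commanded pose from where the row before left it; what a row does not reach is not made up. A row lasts 1/12 s, in which the tool goes at most 41.7 mm and 7.16 degrees, less where a joint would pass 70% of its speed; a pose out of reach is approached as far as the arm can. A call is refused whole if a number of a shift passes 41.7 or a number of a turn 7.16, either way. A call with a gripper value outside its range is refused whole. The fingers move at their own pace and stop on an object; the grip force is fixed at half the most. Time passes only in rows, so rows that do not move let the fingers close. It gives the time, the measured TCP pose, the force and the opening at its end, in the units of the state.
- manip.get_state(): the state, without advancing time (a new reading comes with each control period).
- manip.snapshot(name): name is "scene" or "top" or "wrist"; returns a dict with "img" (420x560x3 uint8, blue, green, red), "fx", "fy", "cx", "cy" (pixels), "world_to_cam" (4x4, takes a point from world to camera coordinates). Camera axes: x right, y up, looking along -z (the intrinsics and any distortion apply to the point x, -y, -z); pixel columns grow to the right and rows downward; lengths in m; the calibration is good to about 2 mm. A picture is of the moment at which its call begins. There is no depth.
- manip.hand_in(): hands the job in, once; it reports no verdict.
The state is a dict: "t": time; "joints": joint angles; "joint_velocities": joint speeds; "effort": joint torques, N m; "tool_pos": TCP position; "orientation": TCP orientation; "wrist_force": force on the tool from outside, world axes, zero at the start; "torque": the same for the moment, N m; "opening": finger opening in m.
Only numpy, scipy, OpenCV 4.12 (cv2) and the standard library are available. Lean on these libraries where they do the work, as an engineer would, in place of code of your own. Each camera call takes 0.05 s, during which the arm holds its last target.

TASK

Swing the slotted gate bar over the aluminium ring until it is fully home against the clamp stud, then pull the break-over torque wrench clockwise (seen from above) until its handle breaks over and is plainly bent at the knuckle. Stop there: do not run the handle on to the end of its bend, handle gate and wrench lightly, squeezing or pushing with no more than about 20 N, and let go leaving the gate closed, the handle bent, and the ring and the other things on the bench where they were.

Things in the scene. Friction and masses are not known exactly. Their poses are not given: they have to be found in the camera images.
- fixture: dark steel base plate 180 x 280 x 20 mm fixed on the bench, its position and yaw vary; origin at the centre of its underside, z up. In its frame the gate's pivot axis is at x 0, y +85 mm, the clamp stud (with nut and wrench) at x 0, y -85 mm, the ring at x 0, y 0. A plug gauge (24 mm across, 30 mm tall) stands loose near its +x +y corner.
- workpiece: loose turned aluminium ring, 100 mm outside, 60 mm bore, 34 mm tall, sitting over a 57 mm locating boss on the plate (its underside 20 mm above the bench); origin at the centre of its underside. The gate passes 3 mm over it. Leave it seated.
- gate_bar (a joint): angle of the gate bar (rad): 0 = fully home along the fixture's -y, its slot round the stud (hard stop); grows to at most 1.25 as it swings open towards the fixture's -x (clockwise from above). Starts 0.6 to 1.05. Turns against 0.25 N m of friction, stays where left. Steel bar 36 mm wide, 195 mm long from its pivot, underside 57 mm and top 71 mm above the bench.
- gate_pivot (a point): point on the gate's vertical pivot axis, at the height of the bar's top, 71 mm above the bench.
- gate_pin (a point): point on the axis of the upright round steel pin (16 mm diameter) that is the gate's handle, 85 mm from the pivot; the pin stands 46 mm above the bar, from 71 to 117 mm above the bench, and this point is 102 mm above the bench.
- wrench_head: steel torque-wrench head (40 mm round), captive on the nut; origin on the stud's vertical axis, x towards the handle, z up. Turned clockwise it first runs the nut down easily (0.35 N m, over an unknown 0.1 to 0.45 rad), then is snug: the torque jumps to about 1.2 N m and climbs about 8 N m per rad. It stays where left.
- wrench_nut (a point): point on the stud's vertical axis in the middle of the wrench head, about 105 mm above the bench.
- wrench_handle: wrench handle, hinged to the head at the knuckle; origin on the knuckle's vertical axis, 32 mm from the stud's axis; x to its free end (in line with the head's x while straight, as at the start), z up. Level, axis 97 mm above the bench: steel rod 18 mm thick, then from 85 to 185 mm a black rubber sleeve 25 mm thick. Starts roughly towards the fixture's -y.
- wrench_knuckle (a point): point on the knuckle's vertical axis at handle height. Rigid until about 1.6 N m acts here (10 to 12 N square to the handle at mid-sleeve), then it breaks over clockwise: the pull stops climbing and stays at that level while the handle bends; it stays bent when released. Plainly bent is about 0.1 to 0.25 rad; the bend ends at a hard stop at 0.36 rad, beyond which the nut is overtightened.
- wrench_grip (a point): point on the handle's axis in the middle of the rubber sleeve, 133 mm from the knuckle, 165 mm from the stud's axis while the wrench is straight, about 97 mm above the bench.
- plug_gauge: bystander: small steel plug 24 mm across, 30 mm tall, standing on the fixture plate; leave alone; origin at the centre of its underside.
- spacer: bystander: flat aluminium ring 64 mm across, 20 mm tall, on the bench under the wrench's reach; leave alone; origin at the centre of its underside.
- mic_stand: bystander: steel stand, 68 mm round foot, 132 mm tall; leave alone; origin at the centre of its underside.
- flange: bystander: flanged aluminium bush 110 mm across, 45 mm tall; leave alone; origin at the centre of its underside.
- vee_block: bystander: dark steel vee block 60 x 50 x 45 mm; leave alone; origin at the centre of its underside.
- oil: bystander: grey plastic bottle 52 mm across, 130 mm tall; leave alone; origin at the centre of its underside.
- driver: bystander: screwdriver lying at the far side; leave alone.

How it is judged:
By the outcome, as a careful person would: the job done as asked, in the order asked, and still so for the second after the job is handed in, with the robot touching nothing.
It also fails if it takes over 61 s, if anything falls off the work surface, if the arm or the gripper's body presses on something with over 40 N, if the wrist force passes 120 N, or if a joint passes its speed limit or range.

## Working session

There is one attempt and no reset: what is moved stays moved. The work goes in short steps, Python scripts to look and compute and a shell command to move; the robot and the scene stay as the last step left them, time stands still between calls to the robot, and variables do not carry over. Pictures are saved under pics/ and viewed, and the job is handed in when it is done.

```bash
mkdir -p pics; cat > h.py <<'E'
import numpy as np, cv2
from station import manip
def snap(n,f):
    s=manip.snapshot(n); cv2.imwrite(f'pics/{f}.png',s['img']); 
    np.savez(f'pics/{f}.npz',**{k:np.array(v) for k,v in s.items()}); return s
def load(f): return dict(np.load(f'pics/{f}.npz'))
def ray(s,u,v):
    d=np.array([(u-s['cx'])/s['fx'],-(v-s['cy'])/s['fy'],-1.0])
    T=np.linalg.inv(s['world_to_cam']); return T[:3,3],T[:3,:3]@d
def onz(s,u,v,z):
    o,d=ray(s,u,v); return o+d*(z-o[2])/d[2]
def proj(s,p):
    c=s['world_to_cam']@np.append(p,1); return s['cx']+s['fx']*c[0]/-c[2], s['cy']-s['fy']*c[1]/-c[2]
E
python3 - <<'E'
from h import *
for n in ("scene","top","wrist"):
    s=snap(n,n+"0"); print(n,[k for k in s],s['fx'],np.linalg.inv(s['world_to_cam'])[:3].round(3).tolist())
print(manip.get_state())
E
```

```text
scene ['img', 'fx', 'fy', 'cx', 'cy', 'world_to_cam'] 505.56192019523456 [[0.406, -0.634, 0.658, 1.491], [0.914, 0.271, -0.303, -0.373], [0.014, 0.724, 0.689, 0.968]]
top ['img', 'fx', 'fy', 'cx', 'cy', 'world_to_cam'] 387.63736381454595 [[0.002, 0.994, -0.107, 0.528], [-1.0, 0.005, 0.027, 0.012], [0.027, 0.107, 0.994, 1.122]]
wrist ['img', 'fx', 'fy', 'cx', 'cy', 'world_to_cam'] 340.24189095963493 [[0.451, -0.845, -0.287, 0.217], [0.892, 0.427, 0.146, 0.619], [-0.001, -0.322, 0.947, 0.384]]
{'t': 0.15, 'joints': array([-1.16919191,  0.53702461, -0.00443582,  1.53862186,  0.00257085,
        1.06728278, -0.07124008]), 'joint_velocities': array([ 0.00086798, -0.00070074,  0.00059789, -0.00223105,  0.00045731,
       -0.00047075, -0.00181243]), 'effort': array([ 1.49482348e-03, -5.71327293e+01,  9.91737619e-01, -2.51829332e+01,
       -5.62074920e-02,  1.51835399e-02,  1.08369850e-04]), 'tool_pos': array([0.2929    , 0.57976394, 0.24902878]), 'orientation': array([ 8.51737585e-01,  5.23968171e-01, -5.46094860e-04,  3.80343220e-04]), 'wrist_force': array([-0.27183357,  0.68131719, -0.61650186]), 'torque': array([ 0.00822789,  0.03115921, -0.02396209]), 'opening': 0.08803480275021539}
```

View pics/top0.png

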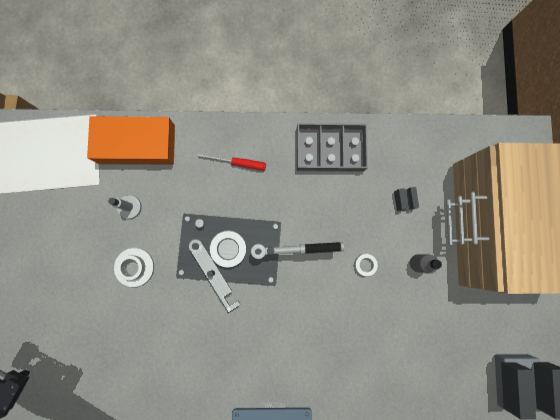

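View pics/scene0.png

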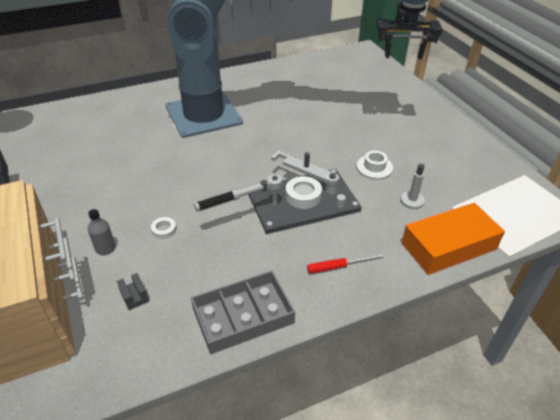

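The top view shows the plate around (230,250), the gate pivot near (196,246) with its slotted tip near (232,305), the wrench head near (258,251) and the sleeve from about (305,247) to (343,246). I'll enlarge both views to measure.

```bash
python3 - <<'E'
from h import *
s=load("top0"); c=s['img'][200:325,165:385]; cv2.imwrite('pics/top0c.png',cv2.resize(c,None,fx=3.6,fy=3.6,interpolation=cv2.INTER_CUBIC))
s=load("scene0"); c=s['img'][135:245,185:375]; cv2.imwrite('pics/scene0c.png',cv2.resize(c,None,fx=4,fy=4,interpolation=cv2.INTER_CUBIC))
E
```

```text
(no output)
```

View pics/top0c.png

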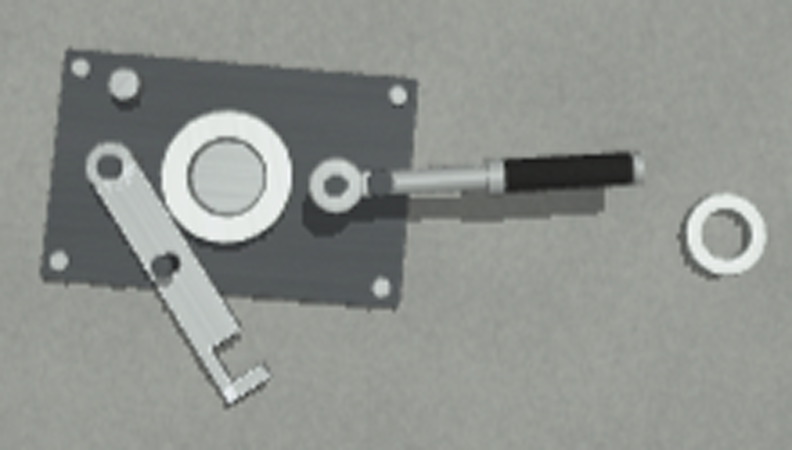

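View pics/scene0c.png

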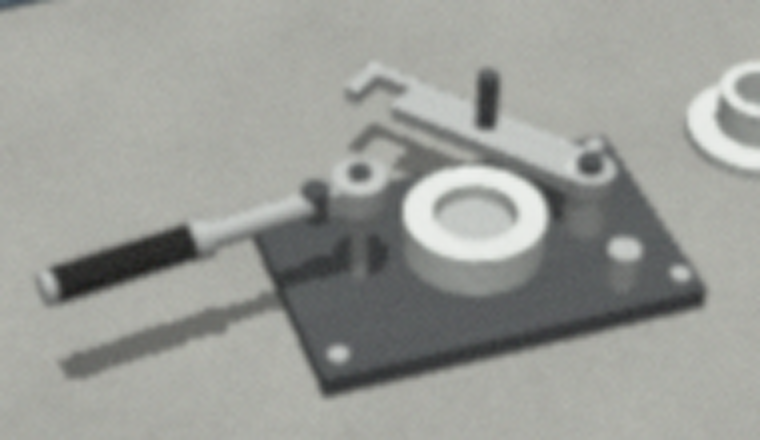

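```bash
python3 - <<'E'
from h import *
s=load("top0"); P=lambda x,y,z:onz(s,165+x/3.6,200+y/3.6,z)
C=np.array([P(68,50,.02),P(418,78,.02),P(400,308,.02),P(40,282,.02)]); print("corners",C.round(4).tolist(), [np.linalg.norm(C[i]-C[i-1]).round(4) for i in range(4)])
o=C.mean(0); a=(C[1]-C[0]+C[2]-C[3]); my=a/np.linalg.norm(a); y=-my; x=np.array([y[1],-y[0],0]); print('centre',o,'x',x,'y',y,'yaw',np.arctan2(x[1],x[0]))
for n,l in (('pivot',.085),('ring',0),('stud',-.085)):
    print(n,(o+l*y).round(4))
print('seen pivot',P(108,165,.075),'ring',P(227,177,.054),'stud',P(336,184,.115))
pv=o+.085*y
pt=P(163,265,.095); g=(P(213,375-10,.071)); print('pin?',pt, np.linalg.norm((pt-pv)[:2]))
# bar direction: tip midpoint
tip=P(249,390,.071);print('tip',tip)
st=(o-.085*y)
sl=[P(503,175,.097),P(633,168,.097),P(568,171.5,.097)]; print('sleeve',np.array(sl).round(4).tolist())
d=sl[2]-st; print('grip r',np.linalg.norm(d[:2]), 'ang',np.degrees(np.arctan2(d[1],d[0])),'-y ang',np.degrees(np.arctan2(my[1],my[0])))
print('spacer',P(725,235,.02))
for n,(u,v) in dict(mic=(128,206),flange=(133,267),vee=(405,200),oil=(427,264)).items(): print(n,onz(s,u,v,.04).round(3))
# pin from scene
s2=load("scene0"); Q=lambda x,y,z:onz(s2,185+x/4,135+y/4,z)
print('pin scene top',Q(488,72,.117),'base',Q(485,126,.071),'nut',Q(359,172,.115), 'pivot',Q(592,160,.08))
a=Q(70,284,.097);b=Q(195,243,.097);print('sleeve scene',a,b)
E
```

```text
corners [[0.6434, 0.2509, 0.02], [0.6225, -0.0255, 0.02], [0.4427, -0.0118, 0.02], [0.4625, 0.2673, 0.02]] [np.float64(0.1816), np.float64(0.2772), np.float64(0.1803), np.float64(0.2798)]
centre [0.54278832 0.12022313 0.02      ] x [ 0.99733786 -0.07291902  0.        ] y [ 0.07291902  0.99733786 -0.        ] yaw -0.07298379958812212
pivot [0.549 0.205 0.02 ]
ring [0.5428 0.1202 0.02  ]
stud [0.5366 0.0354 0.02  ]
seen pivot [0.55176932 0.20694671 0.075     ] ring [0.54344137 0.12070353 0.054     ] stud [0.53776811 0.03643384 0.115     ]
pin? [0.47918611 0.16173053 0.095     ] 0.08212222254145696
tip [0.38711417 0.10027501 0.071     ]
sleeve [[0.5448, -0.0854, 0.097], [0.5503, -0.1812, 0.097], [0.5475, -0.1332, 0.097]]
grip r 0.1690488091385345 ang -86.28377993196733 -y ang -94.18166368922803
spacer [ 0.49954432 -0.26779941  0.02      ]
mic [0.663 0.402 0.04 ]
flange [0.494 0.381 0.04 ]
vee [ 0.684 -0.377  0.04 ]
oil [ 0.504 -0.434  0.04 ]
pin scene top [0.48078243 0.16072091 0.117     ] base [0.48291741 0.15966086 0.071     ] nut [0.54387344 0.03554476 0.115     ] pivot [0.55614692 0.20623428 0.08      ]
sleeve scene [ 0.55440803 -0.1677976   0.097     ] [ 0.54854137 -0.08190657  0.097     ]
```

```bash
python3 -m crank '[0,0,-7.1,11,-24.6,0,0,0,0,-7.1,11,-24.6,0,0,0,0,-7.1,11,-24.6,0,0,0,0,-7.1,11,-24.6,0,0,0,0,-7.1,11,-24.6,0,0,0,0,-7.1,11,-24.6,0,0,0,0,-7.1,11,-24.6,0,0,0,0,-7.1,11,-24.6,0,0,0,0,-7.1,11,-24.6,0,0,0,0,-7.1,11,-24.6,0,0,0,0,-7.1,11,-24.6,0,0,0,0,-7.1,11,-24.6,0,0,0,0,-7.1,11,-24.6,0,0,0,0,-7.1,11,-24.6,0,0,0,0,-7.1,11,-24.6,0,0,0,0,-7.1,11,-24.6,0,0,0,0,-7.1,11,-24.6,0,0,0,0,0,0,0,0,0,0,0,0,0,0,0,0,0]'
python3 - <<'E'
from h import *
s=snap("wrist","w1");q=manip.get_state()
print(q['tool_pos'],q['joints'].round(2),q['orientation'].round(3))
for n,p in dict(pintop=(.480,.161,.117),pinbase=(.480,.161,.071),pivot=(.551,.206,.071),nut=(.5375,.036,.115)).items(): print(n,proj(s,p))
E
```

```text
[0.29291095 0.57985228 0.24917775] [-1.17  0.54 -0.    1.54  0.    1.07 -0.07] [ 0.852  0.524 -0.     0.   ]
pintop (np.float64(32.18676023655638), np.float64(492.8346128451958))
pinbase (np.float64(57.0140928831394), np.float64(452.98664640412875))
pivot (np.float64(118.19250401457009), np.float64(476.13971838852785))
nut (np.float64(-14.065983938352474), np.float64(548.450014270971))$: bad value
```

View pics/w1.png

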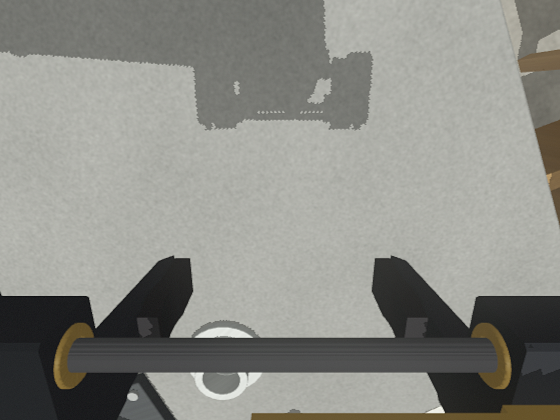

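The call was refused, most likely because I miscounted the trailing zeros. The wrist view only shows the bench and the flange at (222,360). I'll retry with one row per line.

```bash
python3 -m crank '[0,0,-7.1,11,-24.6,0,0,
0,0,-7.1,11,-24.6,0,0,
0,0,-7.1,11,-24.6,0,0,
0,0,-7.1,11,-24.6,0,0,
0,0,-7.1,11,-24.6,0,0,
0,0,-7.1,11,-24.6,0,0,
0,0,-7.1,11,-24.6,0,0,
0,0,-7.1,11,-24.6,0,0,
0,0,-7.1,11,-24.6,0,0,
0,0,-7.1,11,-24.6,0,0,
0,0,-7.1,11,-24.6,0,0,
0,0,-7.1,11,-24.6,0,0,
0,0,-7.1,11,-24.6,0,0,
0,0,-7.1,11,-24.6,0,0,
0,0,-7.1,11,-24.6,0,0,
0,0,-7.1,11,-24.6,0,0,
0,0,-7.1,11,-24.6,0,0,
0,0,0,0,0,0,0]'
python3 - <<'E'
from h import *
s=snap("wrist","w2");q=manip.get_state()
print(q['tool_pos'],q['joints'].round(2),q['orientation'].round(3))
for n,p in dict(pintop=(.480,.161,.117),pinbase=(.480,.161,.071),pivot=(.551,.206,.071),nut=(.5375,.036,.115)).items(): print(n,proj(s,p))
E
```

```text
t: 1.7
tool_pos: [0.482, 0.1564, 0.2501]
orientation: [0.873, -0.487, 0.001, 0.001]
wrist_force: [-0.7, 0.2, -0.2]
opening: 0.0883
[0.48098657 0.15914418 0.24988005] [-0.88  0.32  0.58  1.94 -0.21  0.94 -1.21] [ 0.875 -0.483  0.001  0.   ]
pintop (np.float64(277.18871891096876), np.float64(198.77723964210583))
pinbase (np.float64(277.7679753286535), np.float64(184.3325661051918))
pivot (np.float64(276.2730820799771), np.float64(91.15441852953519))
nut (np.float64(438.4885921739094), np.float64(216.90587941932444))
```

View pics/w2.png

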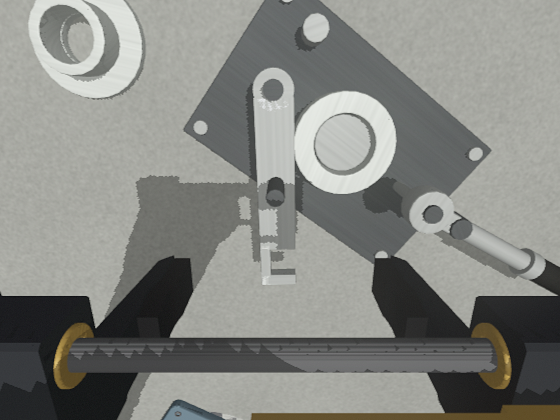

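The wrist view puts the pin top at (275,197) against a predicted (277,199), and the bar runs vertically, so the jaws are square to it. I'll half-close the jaws so they cage the pin without squeezing.

```bash
python3 -m crank '[0,0,0,-1,1,-15,165,
0,0,0,0,1,-15,165,
0,0,0,0,0,-15,165,
0,0,0,0,0,-15,165,
0,0,0,0,0,0,165,
0,0,0,0,0,0,165,
0,0,0,0,0,0,165,
0,0,0,0,0,0,165]'
python3 - <<'E'
from h import *
s=snap("wrist","w3");q=manip.get_state()
print(q['tool_pos'],q['opening'])
E
```

```text
t: 2.42
tool_pos: [0.4796, 0.1645, 0.1907]
orientation: [0.877, -0.481, 0.0, -0.001]
wrist_force: [0.2, -0.4, 0.2]
opening: 0.0373
[0.47962866 0.1644076  0.19064191] 0.03293895999784372
```

View pics/w3.png

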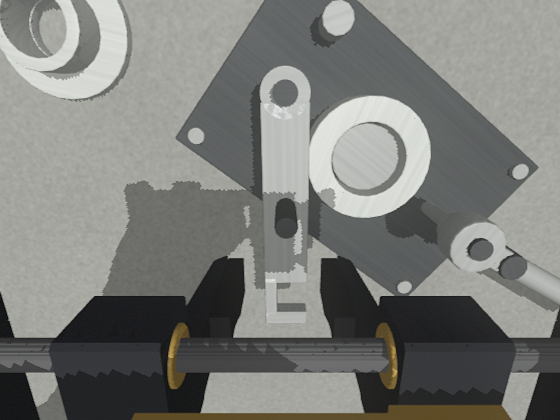

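The pin at (286,217) lies between the finger tips. Descending next.

```bash
python3 -m crank '[0,0,0,0,-2,-16,165,
0,0,0,0,0,-16,165,
0,0,0,0,0,-16,165,
0,0,0,0,0,-16,165,
0,0,0,0,0,-16,165,
0,0,0,0,0,-14,165,
0,0,0,0,0,0,165,
0,0,0,0,0,0,165]'
python3 - <<'E'
from h import *
s=snap("wrist","w4");q=manip.get_state()
print(q['tool_pos'],q['opening'],q['wrist_force'])
E
```

```text
t: 3.13
tool_pos: [0.4792, 0.162, 0.096]
orientation: [0.877, -0.481, -0.0, 0.0]
wrist_force: [-0.2, 0.7, 0.9]
opening: 0.0311
[0.47963644 0.16211649 0.0965121 ] 0.031293499165136046 [ 0.30950396 -0.47755532  0.20580594]
```

View pics/w4.png

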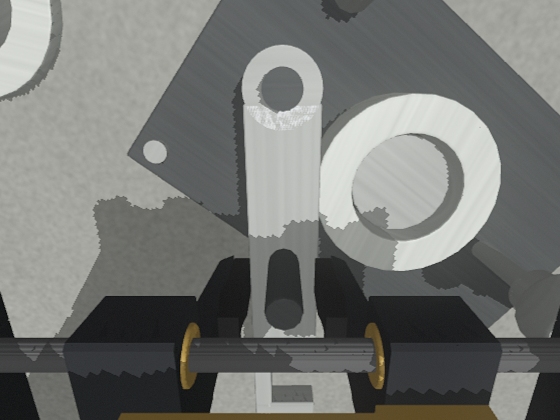

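The pin at (285,310) is caged between the pads. Next I'll work out the arc steps.

```bash
python3 - <<'E'
import numpy as np
a=np.radians(-148.2+3*np.arange(0,20)); p=85*np.c_[np.cos(a),np.sin(a)]
print(np.c_[np.degrees(a[1:]),np.diff(p,axis=0)].round(1).tolist())
E
```

```text
[[-145.2, 2.4, -3.7], [-142.2, 2.6, -3.6], [-139.2, 2.8, -3.4], [-136.2, 3.0, -3.3], [-133.2, 3.2, -3.1], [-130.2, 3.3, -3.0], [-127.2, 3.5, -2.8], [-124.2, 3.6, -2.6], [-121.2, 3.7, -2.4], [-118.2, 3.9, -2.2], [-115.2, 4.0, -2.0], [-112.2, 4.1, -1.8], [-109.2, 4.2, -1.6], [-106.2, 4.2, -1.4], [-103.2, 4.3, -1.1], [-100.2, 4.4, -0.9], [-97.2, 4.4, -0.7], [-94.2, 4.4, -0.4], [-91.2, 4.4, -0.2]]
```

```bash
python3 -m crank '[0,0,0,0,0,0,190,
0,0,0,0,0,0,190,
0,0,3,2.4,-3.7,0,190,
0,0,3,2.6,-3.6,0,190,
0,0,3,2.8,-3.4,0,190,
0,0,3,3,-3.3,0,190,
0,0,3,3.2,-3.1,0,190]'
```

```text
t: 3.77
tool_pos: [0.4929, 0.1463, 0.0964]
orientation: [0.933, -0.361, -0.0, -0.001]
wrist_force: [-2.0, 4.1, 1.2]
opening: 0.0226
```

```bash
python3 -m crank '[0,0,3,3.3,-3.0,0,190,
0,0,3,3.5,-2.8,0,190,
0,0,3,3.6,-2.6,0,190,
0,0,3,3.7,-2.4,0,190,
0,0,3,3.9,-2.2,0,190,
0,0,3,4,-2,0,190,
0,0,3,4.1,-1.8,0,190,
0,0,3,4.2,-1.6,0,190]'
python3 - <<'E'
from h import *
s=snap("wrist","w5");snap("top","t5");q=manip.get_state()
print(q['tool_pos'],q['opening'],q['wrist_force'])
c=load("top0")
im=load("t5")['img'][200:325,165:385]; cv2.imwrite('pics/t5c.png',cv2.resize(im,None,fx=3.6,fy=3.6,interpolation=cv2.INTER_CUBIC))
E
```

```text
t: 4.43
tool_pos: [0.5229, 0.1278, 0.0964]
orientation: [0.987, -0.159, -0.001, -0.001]
wrist_force: [-2.7, 3.5, 2.1]
opening: 0.0223
[0.52387433 0.12688402 0.09638684] 0.02245990543914253 [-0.60638912 -0.36933787  0.26876657]
```

View pics/w5.png

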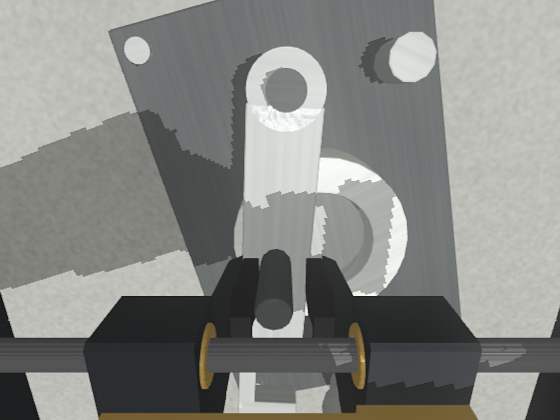

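The bar has swung over the ring, with the pin at (275,290) and trailing slightly. I'll move slower from here.

```bash
python3 -m crank '[0,0,3,4.2,-1.4,0,190,
0,0,3,4.3,-1.1,0,190,
0,0,3,4.4,-0.9,0,190,
0,0,1.5,2.2,-0.4,0,190,
0,0,1.5,2.2,-0.3,0,190,
0,0,1,1.5,-0.2,0,190,
0,0,0,0,0,0,190]'
```

```text
t: 5.12
tool_pos: [0.5423, 0.1222, 0.0958]
orientation: [0.999, -0.048, 0.0, -0.0]
wrist_force: [-2.5, 1.1, 0.5]
opening: 0.0224
```

```bash
python3 -m crank '[0,0,0.5,1,0,0,190,
0,0,0.5,1,0,0,190,
0,0,0.5,1,0,0,190]'; python3 -m crank '[0,0,0,1,0,0,190,0,0,0,1,0,0,190]'; python3 -m crank '[0,0,0,1,0,0,190,0,0,0,0,0,0,190]'
```

```text
t: 5.37
tool_pos: [0.545, 0.1219, 0.0957]
orientation: [0.999, -0.035, -0.0, 0.0]
wrist_force: [-3.4, -0.1, 1.8]
opening: 0.0228
t: 5.53
tool_pos: [0.5471, 0.1215, 0.0957]
orientation: [0.999, -0.035, -0.0, 0.0]
wrist_force: [-4.0, -0.4, 2.5]
opening: 0.0226
t: 5.7
tool_pos: [0.5476, 0.1215, 0.0955]
orientation: [0.999, -0.035, -0.001, 0.0]
wrist_force: [-5.2, -0.6, 3.3]
opening: 0.0223
```

```bash
python3 -m crank '[0,0,0,1,0,0,190,0,0,0,0,0,0,190]'; python3 -m crank '[0,0,0,1,0,0,190,0,0,0,0,0,0,190]'
python3 - <<'E'
from h import *
snap("top","t6")
im=load("t6")['img'][200:325,165:385]; cv2.imwrite('pics/t6c.png',cv2.resize(im,None,fx=3.6,fy=3.6,interpolation=cv2.INTER_CUBIC))
E
```

```text
t: 5.87
tool_pos: [0.5477, 0.1215, 0.0953]
orientation: [0.999, -0.035, -0.002, 0.001]
wrist_force: [-7.4, 0.1, 5.0]
opening: 0.0226
t: 6.03
tool_pos: [0.5477, 0.1216, 0.0952]
orientation: [0.999, -0.035, -0.003, 0.001]
wrist_force: [-10.1, -0.9, 6.9]
opening: 0.0224
```

View pics/t6c.png

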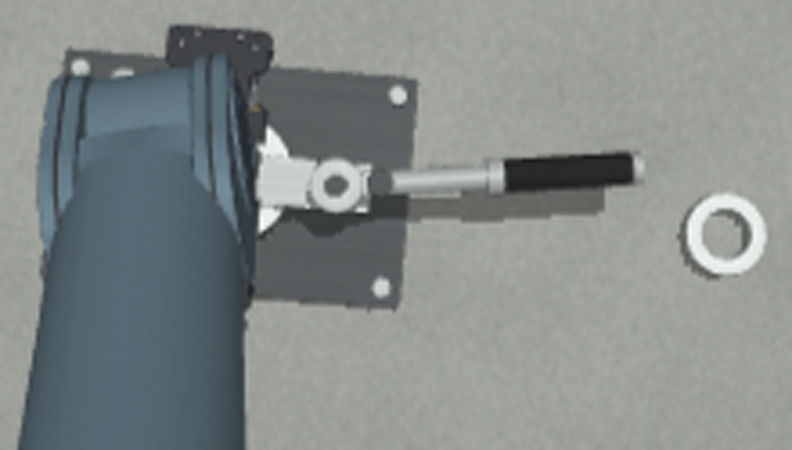

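The gate stays put at TCP x 0.5477 while the push climbs to 10 N, and the implied pin position of about 0.545 matches the prediction. It is home with its slot round the stud. I'll back off inside the cage and lift.

```bash
python3 -m crank '[0,0,0,-3.5,0,0,190,
0,0,0,-3,0,0,190,
0,0,0,0,0,0,190,
0,0,0,0,0,0,170]'; python3 -m crank '[0,0,0,0,0,15,165,
0,0,0,0,0,25,165,
0,0,0,0,0,25,165,
0,0,0,0,0,25,165,
0,0,0,0,0,25,165,
0,0,0,0,-20,10,120,
0,0,0,0,-25,0,120,
0,0,0,0,-25,0,120,
0,0,1,0,-25,0,120,
0,0,1,0,-25,0,120,
0,0,1,0,-25,0,120,
0,0,1,1,-25,0,120,
0,0,1,1,-25,0,120,
0,0,1,1,-25,0,120,
0,0,1.5,0,-25,0,120,
0,0,0,0,-5,0,120,
0,0,0,0,0,0,120,
0,0,0,0,0,0,120]'
python3 - <<'E'
from h import *
s=snap("wrist","w7");snap("top","t7");q=manip.get_state()
print(q['tool_pos'],q['opening'],q['wrist_force'],q['orientation'].round(3))
for n,p in dict(grip=(.5475,-.1285,.1095),nut=(.5375,.036,.115),sl0=(.5448,-.0854,.1095),sl1=(.5503,-.1812,.1095)).items(): print(n,proj(s,p))
E
```

```text
t: 6.42
tool_pos: [0.5444, 0.1222, 0.0959]
orientation: [0.999, -0.035, 0.001, -0.0]
wrist_force: [0.4, -0.6, 0.0]
opening: 0.0272
t: 7.92
tool_pos: [0.547, -0.127, 0.2207]
orientation: [1.0, 0.03, 0.0, -0.0]
wrist_force: [0.2, 0.3, 0.0]
opening: 0.0465
[ 0.54703966 -0.12589557  0.22062978] 0.04669346662787057 [ 0.10262489  0.41268527 -0.4286659 ] [ 1.     0.032  0.    -0.   ]
grip (np.float64(282.9304807213473), np.float64(211.40186523698836))
nut (np.float64(283.0416911157824), np.float64(-46.24350568974026))
sl0 (np.float64(282.8399331461233), np.float64(155.3368838235727))
sl1 (np.float64(282.41640470077397), np.float64(272.30957780653154))
```

View pics/w7.png

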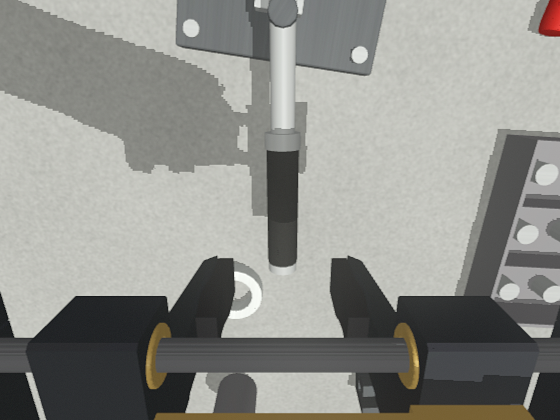

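View pics/t7.png

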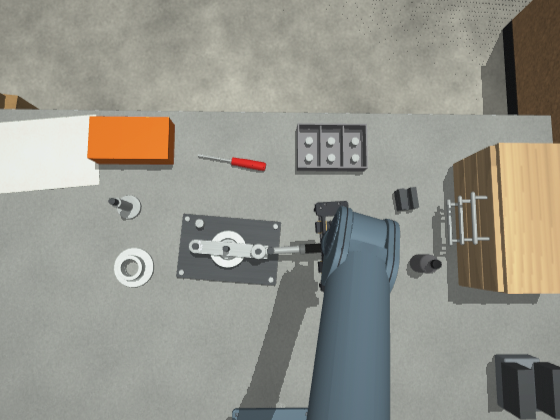

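The wrist view shows the sleeve centred at column 283 from row 150 to 262, midway between the fingers. The top view shows the gate closed onto the stud at (258,251), with the ring and bystanders in place. Descending round the sleeve.

```bash
python3 -m crank '[0,0,0,0,-1,-25,120,
0,0,0,0,0,-25,120,
0,0,0,0,0,-25,120,
0,0,0,0,0,-25,120,
0,0,0,0,0,-20,120,
0,0,0,0,0,-10,120,
0,0,0,0,0,0,165,
0,0,0,0,0,0,165,
0,0,0,0,0,0,165,
0,0,0,0,0,0,165]'
python3 - <<'E'
from h import *
s=snap("wrist","w8");q=manip.get_state()
print(q['tool_pos'],q['opening'],q['wrist_force'],q['orientation'].round(3))
E
```

```text
t: 8.85
tool_pos: [0.5478, -0.1288, 0.0921]
orientation: [1.0, 0.031, 0.001, 0.0]
wrist_force: [0.2, -1.1, -0.1]
opening: 0.0308
[ 0.5476558  -0.12887589  0.09199653] 0.031199147214987642 [ 0.04864928  0.28841437 -0.07874148] [1.    0.031 0.001 0.   ]
```

View pics/w8.png

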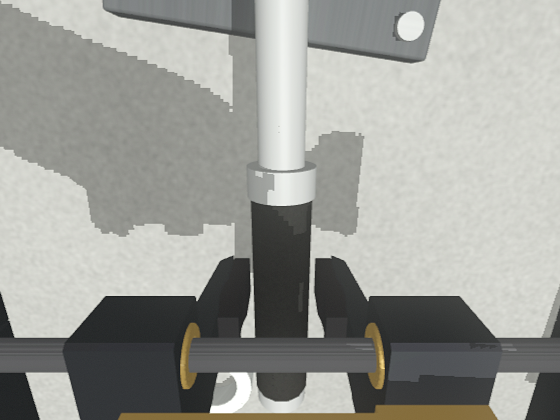

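The sleeve is caged with clearance on both sides. I'll pull in short steps and read the force after each.

```bash
python3 -m crank '[0,0,-1.5,-4.3,-0.2,0,165,
0,0,-1.5,-4.3,-0.1,0,165,
0,0,-1.5,-4.3,0,0,165]'; python3 -m crank '[0,0,-1,-2.9,0.1,0,165,
0,0,-1,-2.9,0.1,0,165]'
```

```text
t: 9.15
tool_pos: [0.5342, -0.1292, 0.0913]
orientation: [1.0, -0.01, 0.001, 0.0]
wrist_force: [2.3, 0.2, 1.3]
opening: 0.0314
t: 9.32
tool_pos: [0.5279, -0.129, 0.091]
orientation: [1.0, -0.027, 0.0, 0.0]
wrist_force: [2.1, 0.3, 0.4]
opening: 0.0311
```

```bash
python3 -m crank '[0,0,-1,-2.9,0.2,0,165,
0,0,-1,-2.9,0.3,0,165]';python3 -m crank '[0,0,0,0,0,0,165]'
```

```text
t: 9.48
tool_pos: [0.5221, -0.1286, 0.0908]
orientation: [0.999, -0.045, 0.0, 0.0]
wrist_force: [0.9, -0.3, 0.4]
opening: 0.0311
t: 9.57
tool_pos: [0.5215, -0.1285, 0.0907]
orientation: [0.999, -0.044, -0.0, 0.0]
wrist_force: [0.4, -0.6, -0.1]
opening: 0.031
```

```bash
python3 -m crank '[0,0,-1,-2.9,0.3,0,165,
0,0,-1,-2.9,0.3,0,165]';python3 -m crank '[0,0,-1,-2.9,0.4,0,165,
0,0,-1,-2.9,0.4,0,165]'
```

```text
t: 9.73
tool_pos: [0.5164, -0.1279, 0.0907]
orientation: [0.998, -0.062, 0.0, 0.0]
wrist_force: [2.6, 0.2, 0.6]
opening: 0.0312
t: 9.9
tool_pos: [0.5103, -0.1271, 0.0907]
orientation: [0.997, -0.079, 0.0, 0.0]
wrist_force: [2.5, -0.5, 0.6]
opening: 0.031
```

```bash
python3 -m crank '[0,0,-1,-2.9,0.5,0,165,
0,0,-1,-2.8,0.5,0,165]';python3 -m crank '[0,0,-1,-2.8,0.5,0,165,
0,0,-1,-2.8,0.6,0,165]'
```

```text
t: 10.07
tool_pos: [0.5046, -0.126, 0.0907]
orientation: [0.995, -0.097, 0.0, 0.0]
wrist_force: [1.3, -0.8, -0.1]
opening: 0.0313
t: 10.23
tool_pos: [0.499, -0.1248, 0.0907]
orientation: [0.993, -0.114, -0.0, -0.0]
wrist_force: [1.8, 0.7, 0.4]
opening: 0.0313
```

```bash
python3 -m crank '[0,0,-1,-2.8,0.7,0,165,
0,0,-1,-2.8,0.7,0,165]';python3 -m crank '[0,0,-1,-2.8,0.7,0,165,
0,0,0,0,0,0,165]'
```

```text
t: 10.4
tool_pos: [0.4934, -0.1234, 0.0907]
orientation: [0.991, -0.131, -0.0, -0.0]
wrist_force: [2.0, -0.7, 2.0]
opening: 0.0311
t: 10.57
tool_pos: [0.4901, -0.1225, 0.0906]
orientation: [0.99, -0.14, -0.001, -0.0]
wrist_force: [0.9, -0.4, 0.8]
opening: 0.031
```

```bash
python3 -m crank '[0,0,-1,-2.8,0.8,0,165,
0,0,0,0,0,0,165]';python3 -m crank '[0,0,-1,-2.8,0.8,0,165,
0,0,0,0,0,0,165]'
```

```text
t: 10.73
tool_pos: [0.4882, -0.1219, 0.0908]
orientation: [0.989, -0.148, 0.0, 0.0]
wrist_force: [1.8, 0.2, 0.4]
opening: 0.0313
t: 10.9
tool_pos: [0.4865, -0.1213, 0.0911]
orientation: [0.988, -0.157, 0.001, 0.0]
wrist_force: [5.4, -0.7, 0.3]
opening: 0.0309
```

The force is starting to climb, so the nut is going snug. Continuing one small step at a time.

```bash
python3 -m crank '[0,0,-1,-2.7,0.8,0,165,
0,0,0,0,0,0,165]';python3 -m crank '[0,0,-0.5,-2,0.6,0,165,
0,0,0,0,0,0,165]'
```

```text
t: 11.07
tool_pos: [0.4846, -0.1206, 0.0913]
orientation: [0.986, -0.166, 0.002, 0.0]
wrist_force: [6.5, 0.4, -0.4]
opening: 0.0314
t: 11.23
tool_pos: [0.483, -0.12, 0.0915]
orientation: [0.986, -0.17, 0.003, 0.0]
wrist_force: [7.4, -0.0, 0.1]
opening: 0.0313
```

```bash
python3 -m crank '[0,0,-0.5,-2,0.6,0,165,
0,0,0,0,0,0,165]';python3 -m crank '[0,0,-0.5,-2,0.6,0,165,
0,0,0,0,0,0,165]'
```

```text
t: 11.4
tool_pos: [0.4813, -0.1195, 0.0915]
orientation: [0.985, -0.174, 0.003, 0.0]
wrist_force: [7.5, -0.6, -0.7]
opening: 0.0312
t: 11.57
tool_pos: [0.4795, -0.1189, 0.0916]
orientation: [0.984, -0.178, 0.003, 0.0]
wrist_force: [7.9, -0.8, -0.2]
opening: 0.0311
```

```bash
python3 -m crank '[0,0,-0.6,-2,0.7,0,165,
0,0,-0.6,-2,0.7,0,165,
0,0,0,0,0,0,165]';python3 -m crank '[0,0,-0.6,-2,0.7,0,165,
0,0,-0.6,-2,0.7,0,165,
0,0,0,0,0,0,165]'
python3 - <<'E'
from h import *
snap("wrist","w9");q=manip.get_state();print(q['tool_pos'],q['wrist_force'])
E
```

```text
t: 11.82
tool_pos: [0.4759, -0.1176, 0.0917]
orientation: [0.982, -0.189, 0.004, 0.0]
wrist_force: [8.9, -1.7, 0.4]
opening: 0.0313
t: 12.07
tool_pos: [0.4725, -0.1162, 0.0919]
orientation: [0.98, -0.199, 0.004, 0.0]
wrist_force: [9.7, -0.2, -0.2]
opening: 0.0308
[ 0.47245928 -0.11616255  0.09186204] [ 8.9182992  -0.39625328 -0.26113231]
```

View pics/w9.png

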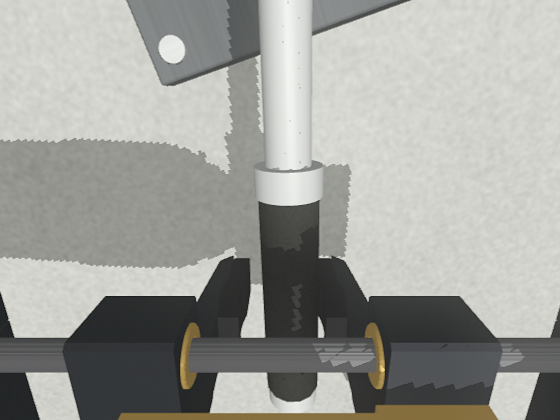

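```bash
python3 -m crank '[0,0,-0.7,-2,0.8,0,165,
0,0,-0.7,-2,0.8,0,165,
0,0,0,0,0,0,165]';python3 -m crank '[0,0,-0.7,-2,0.8,0,165,
0,0,-0.7,-2,0.8,0,165,
0,0,0,0,0,0,165]'
```

```text
t: 12.37
tool_pos: [0.469, -0.1146, 0.092]
orientation: [0.978, -0.211, 0.005, 0.0]
wrist_force: [10.2, 0.1, -0.7]
opening: 0.0308
t: 12.62
tool_pos: [0.4652, -0.113, 0.0921]
orientation: [0.975, -0.223, 0.005, -0.0]
wrist_force: [11.5, -0.4, -0.8]
opening: 0.0314
```

```bash
python3 -m crank '[0,0,-0.8,-2,0.9,0,165,
0,0,-0.8,-2,0.9,0,165,
0,0,0,0,0,0,165]'
python3 - <<'E'
from h import *
s=snap("scene","s10");snap("top","t10");q=manip.get_state();print(q['tool_pos'],q['wrist_force'],q['orientation'])
c=s['img'][135:245,165:355]; c=cv2.resize(c,None,fx=4,fy=4,interpolation=cv2.INTER_CUBIC)
cv2.imwrite('pics/s10c.png',c)
c=load("t10")['img'][200:325,165:385]; cv2.imwrite('pics/t10c.png',cv2.resize(c,None,fx=3.6,fy=3.6,interpolation=cv2.INTER_CUBIC))
E
```

```text
t: 12.87
tool_pos: [0.4613, -0.1111, 0.092]
orientation: [0.972, -0.236, 0.005, -0.0]
wrist_force: [11.6, 1.0, -0.6]
opening: 0.0311
[ 0.46132658 -0.11114044  0.0920178 ] [10.65161606 -0.28904554 -1.06133322] [ 9.71783889e-01 -2.35827159e-01  4.64609374e-03 -1.95448399e-04]
```

View pics/s10c.png

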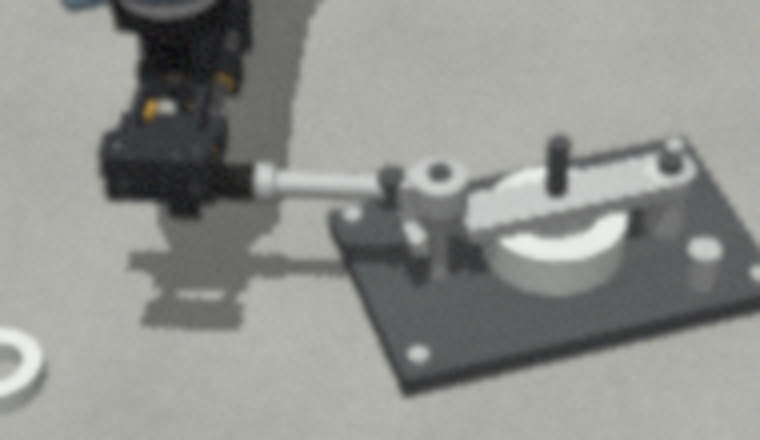

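View pics/t10c.png

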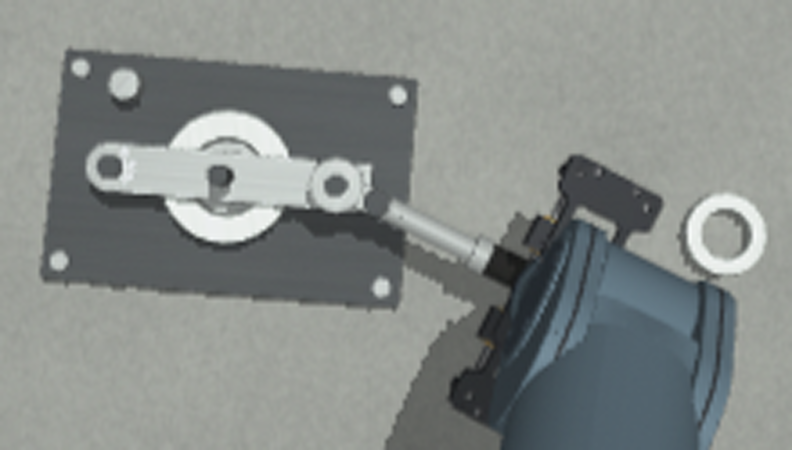

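The top view clearly shows the stud (336,184), knuckle (375,202) and collar (482,252). They are still in line at about 25°, with the force levelling off near 11 N, so the knuckle is about to break. Continuing in small steps and measuring the bend in the top view.

```bash
cat > bend.py <<'E'
import sys
from h import *
n=sys.argv[1]; s=snap("top",n);q=manip.get_state();print(q['t'],q['tool_pos'].round(4),q['wrist_force'].round(1))
c=s['img'][220:280,240:320]; cv2.imwrite(f'pics/{n}c.png',cv2.resize(c,None,fx=10,fy=10,interpolation=cv2.INTER_CUBIC))
E
python3 -m crank '[0,0,-1,-2,1.1,0,165,
0,0,-1,-2,1.1,0,165,
0,0,0,0,0,0,165]';python3 -m crank '[0,0,-1,-2,1.1,0,165,
0,0,-1,-2,1.1,0,165,
0,0,0,0,0,0,165]'; python3 bend.py t11
```

```text
t: 13.22
tool_pos: [0.4574, -0.1089, 0.0921]
orientation: [0.967, -0.253, 0.005, -0.0]
wrist_force: [11.4, 0.2, -0.5]
opening: 0.031
t: 13.47
tool_pos: [0.4535, -0.1067, 0.0921]
orientation: [0.963, -0.27, 0.005, -0.0]
wrist_force: [10.9, 0.1, -1.1]
opening: 0.031
13.5167 [ 0.4535 -0.1067  0.0921] [11.  -0.1 -1.1]
```

View pics/t11c.png

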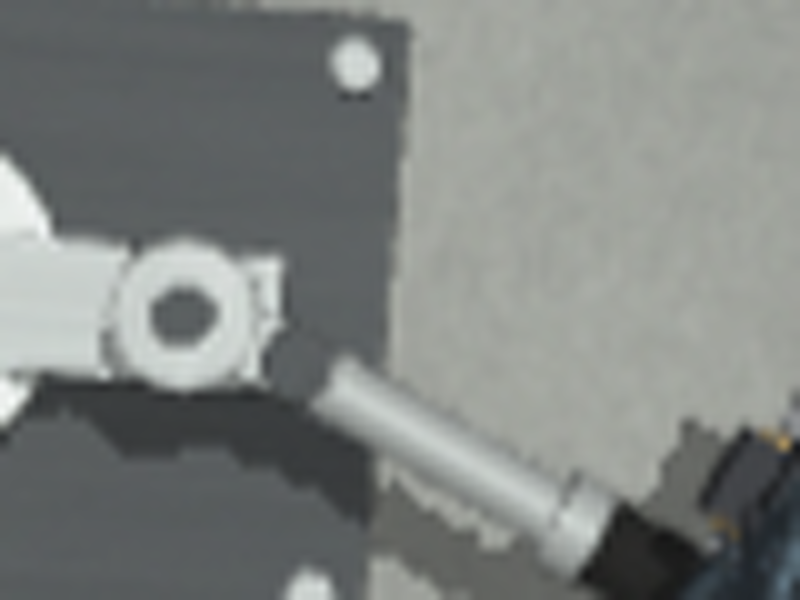

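The force has levelled at 11 N. The stud-to-knuckle line lies at about 24° and the rod at about 31°, so the bend has begun at roughly 0.1 rad. Four more small steps should bring it to mid-range.

```bash

python3 -m crank '[0,0,-1,-2,1.2,0,165,
0,0,-1,-2,1.2,0,165,
0,0,0,0,0,0,165]';python3 -m crank '[0,0,-1,-2,1.3,0,165,
0,0,-1,-2,1.3,0,165,
0,0,0,0,0,0,165]'; python3 bend.py t12
```

```text
t: 13.77
tool_pos: [0.4496, -0.1042, 0.0921]
orientation: [0.958, -0.287, 0.005, -0.001]
wrist_force: [11.9, -0.3, -0.5]
opening: 0.0311
t: 14.02
tool_pos: [0.4457, -0.1017, 0.0921]
orientation: [0.953, -0.303, 0.005, -0.001]
wrist_force: [11.4, 0.6, -0.7]
opening: 0.0314
14.0667 [ 0.4457 -0.1018  0.0921] [12.4  0.4 -1.8]
```

View pics/t12c.png

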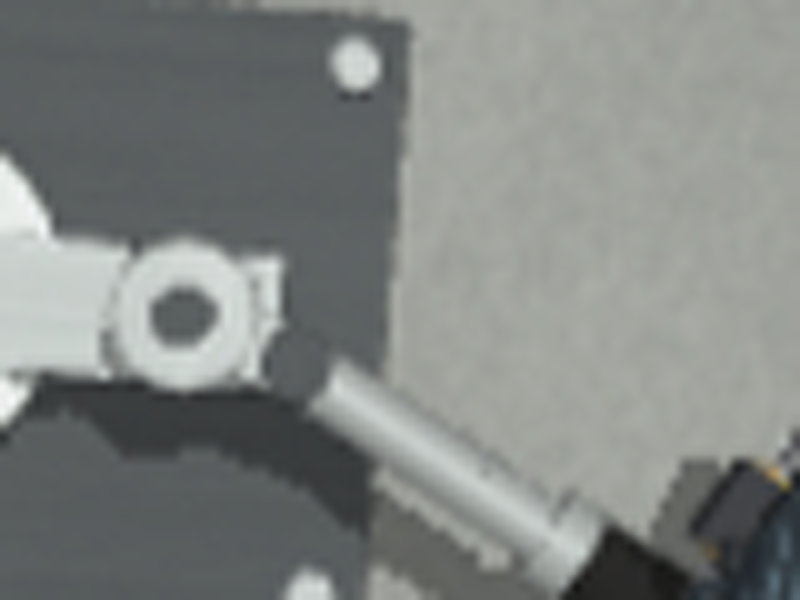

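The head hasn't moved and the rod now lies at about 36°, so the bend is about 0.18 rad and plain. Stopping here: I'll ease off, open, lift and retreat.

```bash

python3 -m crank '[0,0,0,2,-1.2,0,165,
0,0,0,2,-1.2,0,165,
0,0,0,2,-1.2,0,160,
0,0,0,0,0,0,140,
0,0,0,0,0,0,120,
0,0,0,0,0,0,120,
0,0,0,0,0,0,120]'
python3 bend.py t13; python3 -c "
from h import *
snap('wrist','w13')"
```

```text
t: 14.65
tool_pos: [0.4455, -0.1049, 0.0904]
orientation: [0.953, -0.303, -0.001, 0.0]
wrist_force: [-0.6, 0.1, 0.7]
opening: 0.0464
14.7 [ 0.4457 -0.105   0.0905] [-0.6  0.7 -0.1]
```

View pics/w13.png

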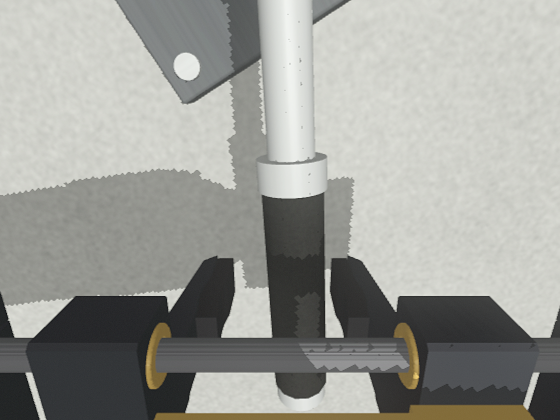

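The sleeve is free but nearer the pulling finger (right edge at 325, finger at 331). I'll shift 3 mm further off, then lift.

```bash

python3 -m crank '[0,0,0,2.5,-2,0,110,
0,0,0,0,0,0,110,
0,0,0,0,0,10,110,
0,0,0,0,0,20,110,
0,0,0,0,0,25,110,
0,0,0,0,0,25,110,
0,0,0,0,0,25,110,
0,0,0,0,0,25,110,
0,0,0,-10,-20,20,110,
0,0,0,-10,-20,20,110,
0,0,0,-10,-20,0,110,
0,0,0,-10,-20,0,110,
0,0,0,0,-25,0,110,
0,0,0,0,-25,0,110,
0,0,0,0,-25,0,110,
0,0,0,0,-25,0,110,
0,0,0,0,0,0,110,
0,0,0,0,0,0,110]'
python3 - <<'E'
from h import *
s=snap("top","t14");snap("scene","s14");q=manip.get_state();print(q['t'],q['tool_pos'],q['joint_velocities'].round(3))
c=s['img'][200:325,165:385]; cv2.imwrite('pics/t14c.png',cv2.resize(c,None,fx=3.6,fy=3.6,interpolation=cv2.INTER_CUBIC))
E
```

```text
t: 16.25
tool_pos: [0.4084, -0.2881, 0.2612]
orientation: [0.952, -0.305, -0.0, 0.0]
wrist_force: [0.7, 0.6, -0.9]
opening: 0.0502
16.35 [ 0.40901306 -0.2860199   0.26081819] [-0.01  -0.004 -0.008  0.006 -0.002 -0.005  0.005]
```

View pics/t14c.png

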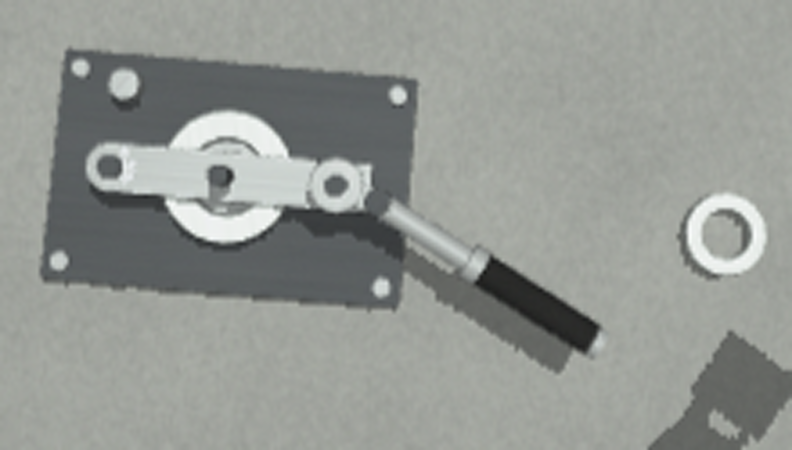

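View pics/s14.png

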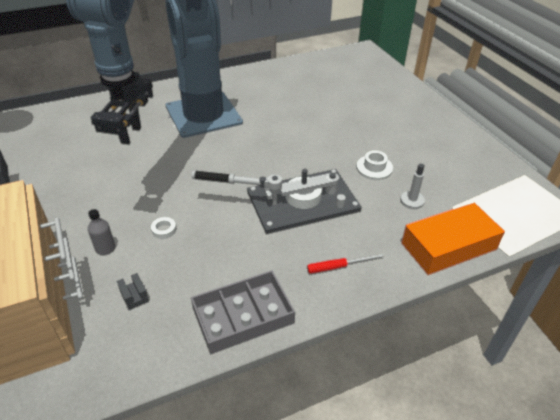

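The gate is closed and everything else is where it was. The handle slope looks nearer 32° here than the 36° I read under load, so I'll measure the bend properly.

```bash
python3 - <<'E'
from h import *
s=load("t14"); im=s['img']
hsv=cv2.cvtColor(im,cv2.COLOR_BGR2HSV)
m=((hsv[...,2]<60)).astype(np.uint8); m[:262]=0;m[310:]=0;m[:,:292]=0;m[:,335:]=0
ys,xs=np.nonzero(m); print(len(xs),xs.min(),xs.max(),ys.min(),ys.max())
vx,vy,x0,y0=cv2.fitLine(np.c_[xs,ys].astype(np.float32),cv2.DIST_HUBER,0,.01,.01).ravel(); print(x0,y0,np.degrees(np.arctan2(vy,vx)))
c=onz(s,x0,y0,.104); e=onz(s,x0+15*vx,y0+15*vy,.104); d=(e-c)[:2]; d/=np.linalg.norm(d); print('sleeve',c,'dir',np.degrees(np.arctan2(d[1],d[0])))
st=np.array([.5375,.0360]); 
k=c[:2]-.133*d; print('knuckle',k,'from stud',np.linalg.norm(k-st))
h=k-st; print('head dir',np.degrees(np.arctan2(h[1],h[0])), 'dist grip-stud', np.linalg.norm(c[:2]-st))
for n in ("t10","t11","t12","t13","t14"):
    c_=load(n)['img'][235:275,255:320]; cv2.imwrite(f'pics/z{n}.png',cv2.resize(c_,None,fx=12,fy=12,interpolation=cv2.INTER_CUBIC))
a,b=[load(n)['img'][225:280,250:300] for n in ("t12","t14")]
cv2.imwrite('pics/cmp.png',cv2.resize(np.hstack([a,b]),None,fx=8,fy=8,interpolation=cv2.INTER_CUBIC))
E
```

```text
307 297 330 272 297
313.8115 284.39697 32.696213
sleeve [ 0.45221481 -0.10794545  0.104     ] dir -122.3667862560781
knuckle [0.52341467 0.00439145] from stud 0.034604866419902104
head dir -114.01860962217654 dist grip-stud 0.1673136477578267
```

View pics/cmp.png

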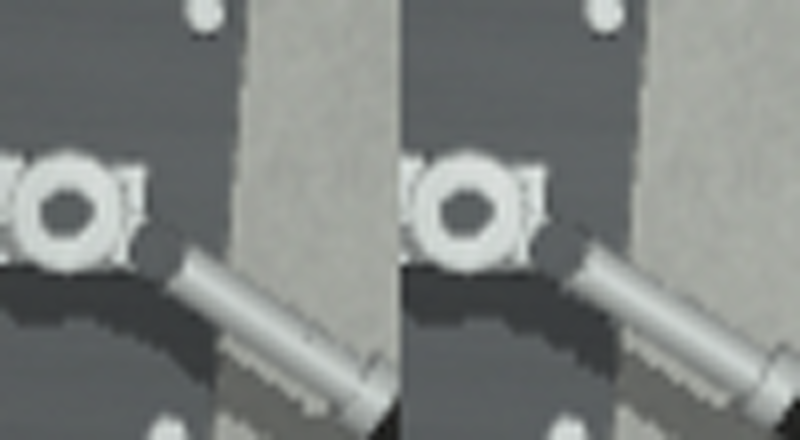

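The handle sprang back slightly when released. I'll measure the bend from how far the sleeve axis misses the stud (32 mm × sin bend), using the straight start picture as the zero.

```bash
python3 - <<'E'
from h import *
def sleeve(n,box):
    s=load(n); g=cv2.cvtColor(s['img'],cv2.COLOR_BGR2GRAY).astype(float); r0,r1,c0,c1=box
    out=[]
    for th in (45,55,65,75):
        m=np.zeros(g.shape,np.uint8); m[r0:r1,c0:c1]=g[r0:r1,c0:c1]<th
        k,l,st,ce=cv2.connectedComponentsWithStats(m); i=1+st[1:,4].argmax(); ys,xs=np.nonzero(l==i)
        P=np.array([onz(s,x,y,.104)[:2] for x,y in zip(xs,ys)]); vx,vy,x0,y0=cv2.fitLine(P.astype(np.float32),cv2.DIST_L2,0,.001,.001).ravel()
        d=np.array([vx,vy]); d*=-np.sign(d[1]); out.append((len(xs),x0,y0,d))
    # stud ring: bright circle dark hole centroid
    u,v=258.3,251.1
    sub=g[240:263,247:270]; 
    hm=((sub<120)).astype(np.uint8); k,l,st,ce=cv2.connectedComponentsWithStats(hm); 
    i=min(range(1,k),key=lambda i:np.hypot(*(ce[i]-[11.3,11.1]))); hc=ce[i]+[247,240]
    S=onz(s,*hc,.115)[:2]
    for (N,x0,y0,d) in out:
        w=np.array([x0,y0])-S; perp=d[0]*w[1]-d[1]*w[0]
        print(n,N,'hole',hc.round(2),st[i][4],'S',S.round(4),'dir',np.degrees(np.arctan2(d[1],d[0])).round(2),'c',round(float(x0),4),round(float(y0),4),'perp mm',(perp*1000).round(2))
sleeve("top0",(235,260,300,345)); sleeve("t14",(262,310,290,335))
E
```

```text
top0 281 hole [257.78 251.1 ] 339 S [0.5378 0.0379] dir -86.12 c 0.5482 -0.1312 perp mm -1.07
top0 289 hole [257.78 251.1 ] 339 S [0.5378 0.0379] dir -86.34 c 0.548 -0.1313 perp mm -0.64
top0 311 hole [257.78 251.1 ] 339 S [0.5378 0.0379] dir -86.27 c 0.5479 -0.131 perp mm -0.92
top0 329 hole [257.78 251.1 ] 339 S [0.5378 0.0379] dir -86.06 c 0.5473 -0.1307 perp mm -2.11
t14 290 hole [257.56 251.08] 25 S [0.5378 0.0384] dir -122.39 c 0.453 -0.1074 perp mm 6.47
t14 306 hole [257.56 251.08] 25 S [0.5378 0.0384] dir -122.09 c 0.4525 -0.1077 perp mm 5.32
t14 313 hole [257.56 251.08] 25 S [0.5378 0.0384] dir -122.15 c 0.4524 -0.1077 perp mm 5.43
t14 336 hole [257.56 251.08] 25 S [0.5378 0.0384] dir -121.82 c 0.4525 -0.1073 perp mm 4.35
```

The offset method gives about 0.16–0.2 rad and the knuckle geometry about 0.15. There is plenty of time, so I'll take one close look from above with the wrist camera.

```bash

python3 -m crank '[0,0,0,9,25,0,110,
0,0,0,9,25,0,110,
0,0,0,9,25,0,110,
0,0,0,9,25,0,110,
0,0,0,9,25,0,110,
0,0,0,9,25,0,110,
0,0,0,9,25,0,110,
0,0,0,9,25,0,110,
0,0,0,9,25,0,110,
0,0,0,9,25,0,110,
0,0,0,0,0,0,110,
0,0,0,0,0,0,110]'
python3 - <<'E'
from h import *
s=snap("wrist","w15");print(manip.get_state()['tool_pos'])
E
```

```text
t: 17.35
tool_pos: [0.4989, -0.0343, 0.2607]
orientation: [0.954, -0.301, -0.0, -0.0]
wrist_force: [0.5, -0.0, 0.4]
opening: 0.0503
[ 0.4985515  -0.03597388  0.26072529]
```

View pics/w15.png

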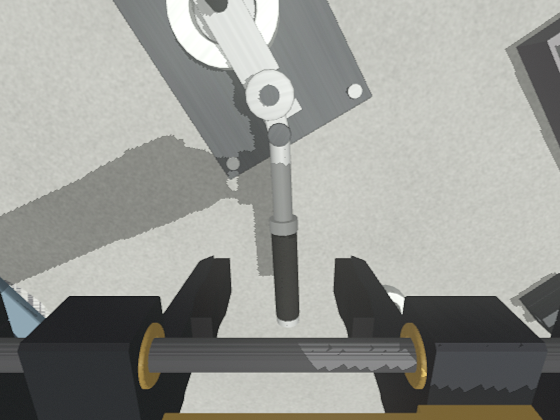

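The bend is plain here: stud (270,96), knuckle (279,133), handle end (288,320). I'll convert these to world angles.

```bash
python3 - <<'E'
from h import *
s=load("w15")
for zs,zk in ((.115,.107),(.118,.11),(.12,.115),(.11,.11)):
    S=onz(s,269.8,95.5,zs);K=onz(s,279.3,133.5,zk);E=onz(s,287.5,318,.1);C=onz(s,283.5,222,.1)
    a=lambda p,q:np.arctan2(*(q-p)[[1,0]])
    print(zs,zk,S.round(4),np.linalg.norm((K-S)[:2]).round(4),'bend K-E',(a(S,K)-a(K,E)).round(3),'C-E',(a(S,K)-a(C,E)).round(3))
E
```

```text
0.115 0.107 [0.5371 0.0391 0.115 ] 0.0311 bend K-E 0.195 C-E 0.197
0.118 0.11 [0.5372 0.0391 0.118 ] 0.0308 bend K-E 0.195 C-E 0.196
0.12 0.115 [0.5373 0.0391 0.12  ] 0.0302 bend K-E 0.199 C-E 0.2
0.11 0.11 [0.537  0.0392 0.11  ] 0.0307 bend K-E 0.205 C-E 0.206
```

```bash
python3 - <<'E'
from h import *
a=load("t7")['img'][205:290,170:262].astype(int);b=load("t14")['img'][205:290,170:262].astype(int)
d=np.abs(a-b).max(2)>50; print('changed px gate/ring area',d.sum(),np.argwhere(d)[:6].tolist())
print(manip.hand_in())
E
```

```text
changed px gate/ring area 0 []
the job is handed in; nothing more can be done
None
```

The gate is closed against the stud and the wrench handle is bent over at about 0.19 rad, short of its 0.36 rad stop. I handed the job in at about 17 s of the 61 s allowed; it reports no verdict.

**Gate:** I swung it by its pin with the jaws half closed round it, so nothing was squeezed. At the end it stopped moving while the push climbed to about 12 N, and the pin was where the home position should put it.

**Wrench:** I pulled the sleeve clockwise the same way. The nut ran down at about 2 N, went snug, and the pull levelled off at about 11–12 N when the knuckle broke over. I stopped there, let go, lifted clear and touched nothing after that.

**Last checks:**
- The area round the gate and ring shows no change between the picture after closing the gate and the one after the pull.
- The ring, plug gauge, spacer and other things look undisturbed in the final top and scene views.
- The handle sprang back about 3° on release.
- My bend estimates after that disagree a little: about 0.15 rad from the top camera's knuckle geometry, 0.16–0.2 rad from how far the handle's line misses the stud, and 0.19–0.20 rad from the closest wrist view. All are within the 0.1–0.25 rad asked for.

One early move was refused because I miscounted its numbers, so it had no effect.

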